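# Put the strap fittings back into the assorter tray

## Robot

A 6-joint arm with a two-finger parallel gripper is mounted at the origin on the work surface. World frame = base frame: x ahead of the robot, y to its left, z up, the work surface at z = 0. Lengths are in m, angles in degrees, forces in N, time in s.
With the tool pointing down it reaches from about 0.25 to 0.725 m from the base axis. Payload 9.7 kg.
Tool frame: the origin (TCP) lies midway between the tips of the shut fingers; the grasp point (between the pads) lies 19 mm behind it; z points along the fingers, x is the direction in which the jaws open and shut, and the axes are right-handed (so a half turn about z gives the same grasp; the last joint's range is limited). The gripper opens to 85 mm and grips with 20 to 120 N. Pads are 22 mm wide; open, the fingers measure 114 mm over their backs; the gripper's body (76 mm by 85 mm) begins 54 mm behind the grasp point. The pads swing forward as they close: fully open they stand 13 mm farther back than shut.
Start: joints at [-66.921, 4.979, 10.078, 95.1, 0, 90], TCP at [0.216, -0.506, 0.231] pointing down, gripper open.
Joint ranges: [-179.16, 179.16], [-48.56, 103.87], [-65.8, 70.77], [-126.05, 130.52], [-82.76, 87.17], [-180, 180]. Speed limits (degrees/s): [127.2, 127.2, 147.25, 180, 180, 180].

## Interface

Orientations are given as [roll, pitch, yaw] about the fixed x, y, z axes, in that order (R = Rz(yaw) Ry(pitch) Rx(roll)).
In Python, from workcell import sensors, camera, get_calibration, bot, recognise, place_of gives the robot as it stands. The module is installed in compiled form; this text tells all that it offers.
- The arm moves only by the tool send_rows, never from a script. Its argument "plan" is a list of rows, each a list of 3 entries, a list of its own where there are three numbers: the shift along the tool's x, y, z normalised to -1 to 1, where 1 is 0.3 m, then the turn, a rotation vector about the tool's x, y, z normalised to -1 to 1, where 1 is pi rad, then the closure, from -1 (fully open) to 1 (shut). In form: [[[x, y, z], [rx, ry, rz], claw], ...]. A call has 1 to 10 rows; each row is the pose to reach, as a shift and turn from the pose commanded when the call began, along the tool's axes at that moment, turning the shorter way round; what a row does not reach only later rows make up. A row lasts 1/10 s, in which the tool goes at most 50 mm and 8.59 degrees, less where a joint would pass 70% of its speed; a pose out of reach is approached as far as the arm can. A call with a number of a shift or a turn outside -1 to 1 is refused whole. A call with a gripper value outside its range is refused whole. The fingers move at their own pace and stop on an object; "force" is the grip in N (left out, the last holds). Time passes only in rows, so rows that repeat a pose let the fingers close. It gives the time, the measured TCP pose, the force and the opening at its end, in the units of the state.
- sensors.get_obs(): the state, without advancing time (a new reading comes with each control period).
- camera(name): name is "scene" or "top" or "wrist"; returns the picture (400x640x3 uint8, blue, green, red); there is no depth.
- get_calibration(name): a dict with "fx", "fy", "cx", "cy" (pixels), "k1" (the pictures are not rectified: a ray, as slopes to the right and down, at radius r is drawn at 1 + k1 r^2 times it, then the intrinsics apply), "R" (3x3) and "t" (3): a world point X has camera coordinates R X + t. Camera axes: x right, y down, z forward; pixel columns grow to the right and rows downward; lengths in m; the calibration is good to about 2 mm. A picture is of the moment at which its call begins: read the wrist's pose just before it. get_calibration takes no time and is no camera call; for the wrist camera it gives the pose at the moment of the call.
- bot.job_done(): hands the job in, once; it reports no verdict.
Trained networks look in the newest picture that a camera, given by its name, has taken for a name from the list of things; names that differ only in an ending like _2 or _b are one class to them, and where a whole thing is asked for, a point or a joint stands for the part that bears it (a point fixed in the world has none). Each returns a list of dicts, best first, with "p" (0 to 1); they miss things now and then, are a little off and sometimes report something else, mostly with a low value. They report only what shows in the picture. A call takes as long as a camera call.
- recognise(label, camera): "point" ([column, row] in pixels, amid what is visible of it).
- place_of(label, camera): "point" ([column, row] in pixels: a listed point, or the origin of a listed thing).
The state is a dict: "time": time; "q": joint angles; "qd": joint speeds; "joint_efforts": joint torques, N m; "ee_pos": TCP position; "tcp_rot": TCP orientation; "wrist_force": force on the tool from outside, world axes, zero at the start; "torque": the same for the moment, N m; "opening": finger opening in m.
Only numpy, scipy, OpenCV 4.12 (cv2) and the standard library are available. Lean on these libraries where they do the work, as an engineer would, in place of code of your own. Each camera call takes 0.05 s, during which the arm holds its last target. There are 200 camera calls.

## Task

Clear the small brass fittings off the green cutting mat: put the small O-ring, the small D-ring, the rectangular ring and the snap hook back into the assorter tray, each in the bin that already holds others of its kind. The big O-ring and the big D-ring are another size and do not belong in the tray: leave them lying where they are.

Things in the scene. Friction and masses are not known exactly. Their poses are not given: they have to be found in the camera images.
- o_ring_center (a point): The small round brass O-ring lying flat on the green cutting mat: 48 mm outside diameter, round bar 8 mm thick, about 55 g. The point is its centre, half-way up (4 mm above the mat; the mat is 3 mm thick); z is its axis. The eight things on the mat lie about 100 mm apart centre to centre; none is over 18 mm high.
- d_ring_center (a point): The small brass D-ring lying flat on the mat, bar 8 mm thick, about 57 g. The point is its middle, half-way up (4 mm above the mat). Its straight bar lies along y at x = -16 mm (bar's centre line); straight sides run along x at y = +-20 mm from x = -16 to 0; then a half circle to the apex at x = +20 mm. Outside it measures 48 mm along y and 44 mm along x (from -20 to +24).
- rect_ring_center (a point): The brass rectangular ring (strap loop) lying flat on the mat: 54 mm along y and 32 mm along x outside, bar 8 mm thick, about 58 g. The point is its centre, half-way up (4 mm above the mat).
- snap_hook_center (a point): The brass swivel snap hook lying flat on the mat, 72 mm long along x, about 75 g. The point is the centre of its solid middle block (22 x 22 mm, 11 mm high), 5.5 mm above the mat; from there the swivel eye reaches to x = -36.5 mm (24 mm wide) and the hook to x = +35 mm (29 mm wide).
- big_o_ring_center (a point): The big brass O-ring lying flat on the mat, 68 mm outside diameter, bar 9 mm thick: not for this tray. The point is its centre, half-way up.
- big_d_ring_center (a point): The big brass D-ring lying flat on the mat, 65 mm along y and 59 mm along x (from -27 to +32.5), bar 9 mm thick: not for this tray. The point is its middle, half-way up; its straight bar is on the -x side.
- bin_o_ring: Bin with two small O-rings in it (stock, fixed, reaching 22 mm above the underside). Fixed plastic bin, open on top: 98 mm square outside, 92 inside, 40 high, walls and floor 3. One of four standing two by two (100 mm apart, in changing order) in a wooden tray 218 mm square. Origin: centre of its underside, 5 mm above the bench, so its rim is at 45 mm; z up, x and y along its walls.
- bin_d_ring: Bin with two small D-rings in it (stock, fixed, reaching 23 mm above the underside). Fixed plastic bin, open on top: 98 mm square outside, 92 inside, 40 high, walls and floor 3. One of four standing two by two (100 mm apart, in changing order) in a wooden tray 218 mm square. Origin: centre of its underside, 5 mm above the bench, so its rim is at 45 mm; z up, x and y along its walls.
- bin_rect_ring: Bin with two rectangular rings in it (stock, fixed, reaching 12 mm above the underside). Fixed plastic bin, open on top: 98 mm square outside, 92 inside, 40 high, walls and floor 3. One of four standing two by two (100 mm apart, in changing order) in a wooden tray 218 mm square. Origin: centre of its underside, 5 mm above the bench, so its rim is at 45 mm; z up, x and y along its walls.
- bin_snap_hook: Bin with two snap hooks in it (stock, fixed, reaching 15 mm above the underside). Fixed plastic bin, open on top: 98 mm square outside, 92 inside, 40 high, walls and floor 3. One of four standing two by two (100 mm apart, in changing order) in a wooden tray 218 mm square. Origin: centre of its underside, 5 mm above the bench, so its rim is at 45 mm; z up, x and y along its walls.

How it is judged:
By the outcome, as a careful person would: the job done as asked, in the order asked, and still so for the second after the job is handed in, with the robot touching nothing.
It also fails if it takes over 90 s, if anything falls off the work surface, if the arm or the gripper's body presses on something with over 40 N, if the wrist force passes 120 N, or if a joint passes its speed limit or range.

## Working session

There is one attempt and no reset: what is moved stays moved. The work goes in short steps, Python scripts to look and compute and a tool call to move; the robot and the scene stay as the last step left them, time stands still between calls to the robot, and variables do not carry over. Pictures are saved under pics/ and viewed, on a budget of 14 in all, crops included, one or two more only if the job needs it, and the job is handed in when it is done.

Besides the shell and the picture viewer there is one more tool, called after "Call:" by a JSON object that holds its "name" and its "arguments". send_rows: Moves the arm, as the interface text tells. Scaled input: -1 to 1 covers 0.3 m each way for a shift and pi rad each way for a turn. Its arguments: {"type":"object","properties":{"plan":{"type":"array"},"force":{"type":"number"}},"required":["plan"]}

```bash
mkdir -p pics; cat > h.py <<'E'
import numpy as np, cv2
from scipy.spatial.transform import Rotation as Ro
from workcell import sensors, camera, get_calibration, bot, recognise, place_of
def ray(c,uv):
    K=np.array([[c['fx'],0,c['cx']],[0,c['fy'],c['cy']],[0,0,1.]])
    d=(np.array(uv,float)-[c['cx'],c['cy']])/[c['fx'],c['fy']]
    u=d.copy()
    for _ in range(20): u=d/(1+c['k1']*(u@u))
    R=np.array(c['R']);t=np.array(c['t'])
    return -R.T@t, R.T@np.r_[u,1]
def onplane(c,uv,z):
    o,d=ray(c,uv); return (o+d*(z-o[2])/d[2])[:2]
def proj(c,X):
    p=np.array(c['R'])@np.array(X)+np.array(c['t']); u=p[:2]/p[2]
    return u*(1+c['k1']*(u@u))*[c['fx'],c['fy']]+[c['cx'],c['cy']]
E
python3 - <<'E'
from h import *
print(sensors.get_obs())
for n in ['scene','top','wrist']:
    cv2.imwrite(f'pics/{n}0.png',camera(n)); c=get_calibration(n); print(n,-np.array(c['R']).T@np.array(c['t']),c['fx'],c['k1'])
c=get_calibration('top')
Z=dict(o_ring_center=.007,d_ring_center=.007,rect_ring_center=.007,snap_hook_center=.0085,big_o_ring_center=.0075,big_d_ring_center=.0075,bin_o_ring=.005,bin_d_ring=.005,bin_rect_ring=.005,bin_snap_hook=.005)
for n,z in Z.items():
  for f in (place_of,recognise):
    for r in f(n,'top')[:3]: print(n,f.__name__,round(r['p'],2),np.round(r['point']),onplane(c,r['point'],z).round(4))
print(sensors.get_obs()['time'])
E
```

```text
{'time': 0.0, 'q': array([-6.69216603e+01,  5.01102396e+00,  1.00333129e+01,  9.50998393e+01,
       -2.64366325e-04,  8.99983914e+01]), 'qd': array([-0.06372276,  0.08246227,  0.02916391, -0.04262556,  0.05655648,
        0.01747798]), 'joint_efforts': array([-2.58952001e-03, -5.20368290e+01,  4.64822602e+01,  1.55816926e-02,
       -2.86080385e-04,  3.27990051e-06]), 'ee_pos': array([ 0.21549943, -0.50576443,  0.23057358]), 'tcp_rot': array([ 1.79999738e+02,  7.75502693e-02, -6.69200516e+01]), 'wrist_force': array([ 0.08152081, -0.87478116,  0.01061517]), 'torque': array([-0.02983827,  0.04719351, -0.02167326]), 'opening': 0.08575575864364345}
scene [ 1.0379866  -0.37266683  1.0022733 ] 491.5928347555562 -0.1316679473387404
top [ 0.38843917 -0.0156291   0.97785003] 505.0457947883809 -0.014460765710968
wrist [ 0.28522999 -0.47687715  0.37310876] 352.8133709727947 0.009977909167250568
o_ring_center call 0.68 [244. 263.] [0.4492 0.1598]
o_ring_center call 0.64 [244. 270.] [0.4343 0.1581]
d_ring_center call 0.82 [190. 213.] [0.5444 0.2712]
rect_ring_center call 0.57 [293. 264.] [0.4482 0.064 ]
rect_ring_center call 0.52 [292. 261.] [0.4544 0.0673]
snap_hook_center call 0.76 [302. 162.] [0.6509 0.0545]
snap_hook_center call 0.4 [433. 191.] [ 0.596 -0.204]
snap_hook_center call 0.68 [300. 162.] [0.6492 0.0576]
big_o_ring_center call 0.78 [298. 210.] [0.5535 0.0584]
big_o_ring_center call 0.64 [304. 200.] [0.574  0.0463]
big_d_ring_center call 0.76 [192. 256.] [0.4601 0.2604]
big_d_ring_center call 0.79 [199. 263.] [0.4462 0.245 ]
bin_o_ring call 0.63 [374. 240.] [ 0.4986 -0.0911]
bin_d_ring call 0.9 [385. 188.] [ 0.6013 -0.1104]
bin_d_ring call 0.88 [384. 181.] [ 0.615  -0.1102]
bin_rect_ring call 0.87 [428. 237.] [ 0.505  -0.1934]
bin_rect_ring call 0.59 [431. 242.] [ 0.4959 -0.1991]
bin_snap_hook call 0.39 [244. 262.] [0.4499 0.1604]
1.15
```

View pics/top0.png

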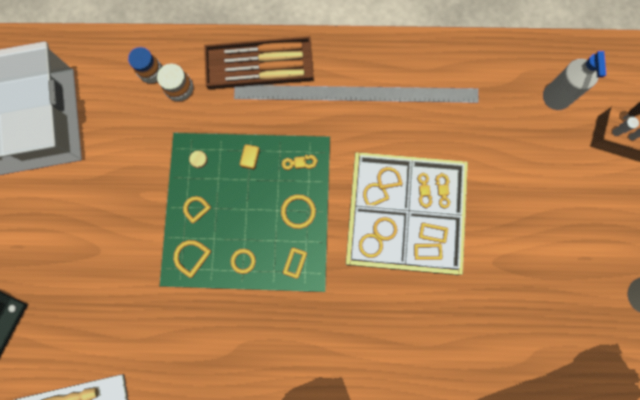

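The mat has, top row: disc (198,159), block (249,156), snap hook (299,162). Middle row: small D (196,209), big O (298,211). Bottom row: big D (191,258), small O (243,261), rectangle (294,263). The tray bins are D top-left, hooks top-right, O bottom-left and rectangles bottom-right. The top camera's small-O and rect detections match the picture. The `bin_snap_hook` hit at p=0.39 is wrong.

Next I'll make metric orthophotos and measure the outlines.

```bash
cat >> h.py <<'E'
def ortho(img,c,z,x0,x1,y0,y1,s=1000.):
    """rows: x decreasing from x1, cols: y decreasing from y1; s px per m"""
    H,W=int((x1-x0)*s),int((y1-y0)*s)
    r,k=np.mgrid[:H,:W]
    X=np.stack([x1-r/s,y1-k/s,np.full((H,W),z)],-1)@np.array(c['R']).T+np.array(c['t'])
    u=X[...,:2]/X[...,2:]; u=u*(1+c['k1']*(u**2).sum(-1,keepdims=True))*[c['fx'],c['fy']]+[c['cx'],c['cy']]
    return cv2.remap(img,u[...,0].astype(np.float32),u[...,1].astype(np.float32),cv2.INTER_CUBIC)
def brass(o):
    h=cv2.cvtColor(o,cv2.COLOR_BGR2HSV)
    return cv2.inRange(h,(10,70,90),(32,255,255))
def blobs(o,x1,y1,s,amin=150):
    out=[]
    for ct in cv2.findContours(brass(o),cv2.RETR_EXTERNAL,cv2.CHAIN_APPROX_NONE)[0]:
        if cv2.contourArea(ct)<amin*(s/1000)**2: continue
        w=np.stack([x1-ct[:,0,1]/s,y1-ct[:,0,0]/s],-1).astype(np.float32)  # world x,y
        out.append((w,cv2.minAreaRect(w*1000),cv2.minEnclosingCircle(w*1000)))
    return out
E
python3 - <<'E'
from h import *
img=cv2.imread('pics/top0.png'); c=get_calibration('top')
a=(.38,.72,0.005,.32)
o=ortho(img,c,.007,*a,2000.)
for w,r,ci in blobs(o,.72,.32,2000.): print('rect',np.round(r[0],1),np.round(r[1],1),round(r[2],1),'circ',np.round(ci[0],1),round(ci[1],1))
o2=ortho(img,c,.045,.4,.72,-.3,-.02,2000.)
cv2.imwrite('pics/mat.png',o); cv2.imwrite('pics/tray.png',o2)
b=np.zeros((640,800,3),np.uint8)
b[:400,:]=cv2.resize(np.hstack([cv2.resize(o,(630,680)),cv2.resize(o2,(595,680))]),(800,400))
b=cv2.resize(o2,None,fx=1.0,fy=1.0)[:600]
for i in range(0,560,40): cv2.line(b,(i,0),(i,8),(0,0,255),1)
for i in range(0,600,40): cv2.line(b,(0,i),(8,i),(0,0,255),1)
cv2.imwrite('pics/tray_v.png',b)
E
```

```text
rect [452.5 162. ] [48. 48.] 90.0 circ [452.6 162.1] 24.6
rect [451.4  62. ] [33.2 55. ] 72.2 circ [451.4  62.2] 29.9
rect [460.5 266.6] [61.2 66.4] 56.3 circ [456.8 260.3] 37.9
rect [555.1 262.1] [45.6 49.5] 45.0 circ [551.6 258.4] 28.0
rect [551.7  58.8] [68.2 68. ] 63.4 circ [551.7  58.7] 34.6
rect [650.6  59.4] [28.7 72. ] 4.7 circ [649.1  59.3] 36.1
rect [653.2 262.2] [34.5 34.5] 90.0 circ [653.5 262. ] 17.9
rect [660.6 159.5] [33.3 48.4] 78.7 circ [660.4 159.9] 26.6
rect [550.5 162.8] [314.5 339. ] 90.0 circ [550.5 162.8] 231.2
```

View pics/tray_v.png

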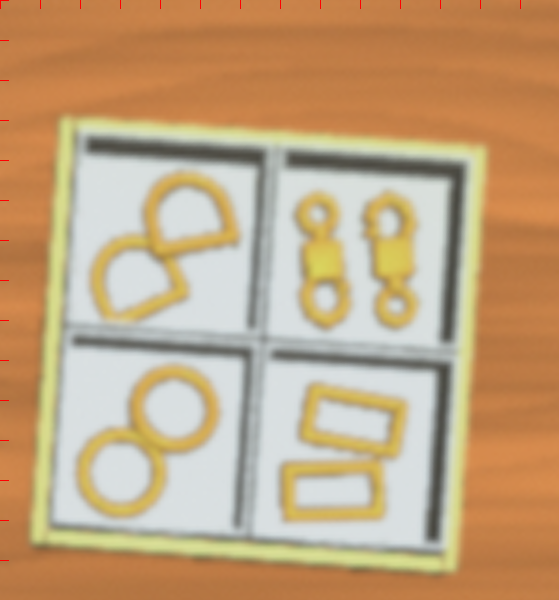

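View pics/mat.png

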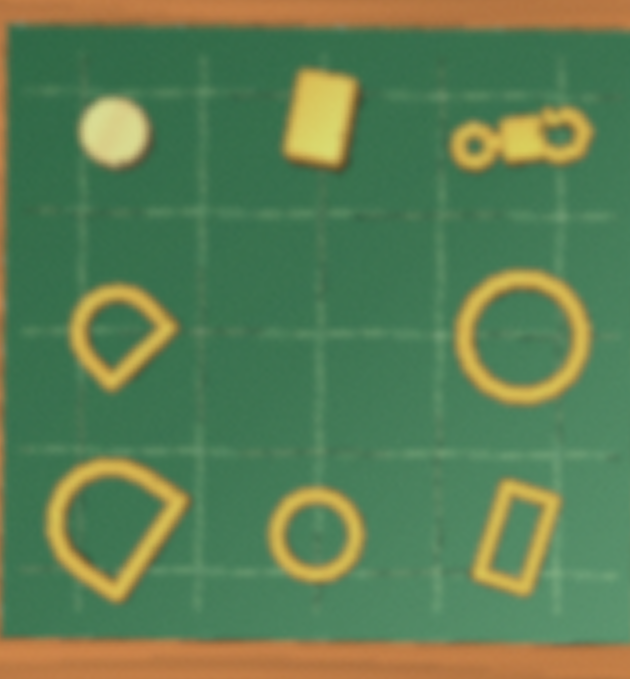

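The mat orthophoto (0.5 mm/px) shows:
- Small O at (316,535).
- Rect at (517,538), long axis tilted −18° from x.
- Small D at about (118,330), with its bar on the lower right, so its x axis points at +45°.
- Snap hook block at (521,139), hook end on the right.

The tray rims cross at (262,340), which is world (0.5495, −0.151), rotated about −3.7°. Next I'll work out the first hover.

```bash
cat > go.py <<'E'
import sys; from h import *
# usage: go.py x y z yaw -> normalised tool-frame shift and turn from the present pose
s=sensors.get_obs(); x,y,z,yaw=map(float,sys.argv[1:])
R0=Ro.from_euler('xyz',s['tcp_rot'],degrees=True); R1=Ro.from_euler('xyz',[180,0,yaw],degrees=True)
print('t',s['time'],'sh',(R0.inv().apply(np.array([x,y,z])-s['ee_pos'])/.3).round(3),'tu',((R0.inv()*R1).as_rotvec()/np.pi).round(3))
E
python3 go.py .4525 .162 .15 -48.7; python3 go.py .36 -.2 .23 -58
```

```text
t 1.15 sh [-1.739 -1.599  0.271] tu [-0.     0.    -0.101]
t 1.15 sh [-0.75  -0.843  0.004] tu [-0.    0.   -0.05]
```

Call:
{"name": "send_rows", "arguments": {"plan": [[[-0.87,-0.8,0.1],[0,0,0],-1],[[-0.87,-0.8,0.1],[0,0,0],-1],[[-0.87,-0.8,0.1],[0,0,0],-1],[[-0.87,-0.8,0.1],[0,0,0],-1],[[-0.87,-0.8,0.1],[0,0,0],-1],[[-0.87,-0.8,0.1],[0,0,0],-1],[[-0.87,-0.8,0.1],[0,0,0],-1],[[-0.87,-0.8,0.1],[0,0,0],-1]], "force": 40}}

```text
time: 1.95
ee_pos: [0.335, -0.1677, 0.2012]
tcp_rot: [-179.9, 0.0, -66.6]
wrist_force: [-0.5, -0.2, -0.9]
opening: 0.0849
```

Call:
{"name": "send_rows", "arguments": {"plan": [[[-0.87,-0.8,0.17],[0,0,-0.1],-0.36],[[-0.87,-0.8,0.17],[0,0,-0.1],-0.36],[[-0.87,-0.8,0.17],[0,0,-0.1],-0.36],[[-0.87,-0.8,0.17],[0,0,-0.1],-0.36],[[-0.87,-0.8,0.17],[0,0,-0.1],-0.36],[[-0.87,-0.8,0.17],[0,0,-0.1],-0.36],[[-0.87,-0.8,0.17],[0,0,-0.1],-0.36],[[-0.87,-0.8,0.17],[0,0,-0.1],-0.36],[[-0.87,-0.8,0.17],[0,0,-0.1],-0.36],[[-0.87,-0.8,0.17],[0,0,-0.1],-0.36]]}}

```text
time: 2.95
ee_pos: [0.4525, 0.1615, 0.1504]
tcp_rot: [180.0, -0.0, -48.9]
wrist_force: [0.5, -0.4, -0.2]
opening: 0.0581
```

```bash
cat > wl.py <<'E'
from h import *
import sys
s=sensors.get_obs(); c=get_calibration('wrist'); img=camera('wrist'); c=get_calibration('wrist')
x,y=s['ee_pos'][:2]; a=(x-.1,x+.15,y-.15,y+.15)
o=ortho(img,c,.007,*a,2000.); cv2.imwrite(f'pics/w{sys.argv[1]}.png',np.vstack([o[:,:],]))
cv2.imwrite(f'pics/wr{sys.argv[1]}.png',img)
print(s['time'],s['ee_pos'],s['tcp_rot'],s['opening'],s['wrist_force'],'ortho x1,y1',a[1],a[3])
for w,r,ci in blobs(o,a[1],a[3],2000.): print('rect',np.round(r[0],1),np.round(r[1],1),round(r[2],1),'circ',np.round(ci[0],1),round(ci[1],1))
E
python3 wl.py 1; python3 go.py .4525 .162 .03 -48.7
```

```text
2.95 [0.45246369 0.16147319 0.15040382] [ 1.79970470e+02 -7.78784352e-03 -4.89407170e+01] 0.058127767332386324 [ 0.50342369 -0.39436109 -0.19641738] ortho x1,y1 0.6024636880608161 0.31147319020388337
rect [378.2 161.7] [299.5  50.5] 90.0 circ [378.2 161.7] 151.9
rect [453.1 162. ] [47.3 47.6] 53.1 circ [453. 162.] 24.1
rect [451.8  62. ] [33.2 54.4] 71.6 circ [451.8  61.9] 30.1
rect [461.  267.1] [59.7 65.9] 56.1 circ [456.9 260.5] 37.6
rect [545.4 252.3] [15.2 48.2] 42.9 circ [546.8 253.6] 24.7
rect [552.1  58. ] [67.  68.3] 18.4 circ [552.5  58.2] 34.7
t 3.0 sh [-0.002 -0.002  0.402] tu [-0.    -0.    -0.002]
```

View pics/wr1.png

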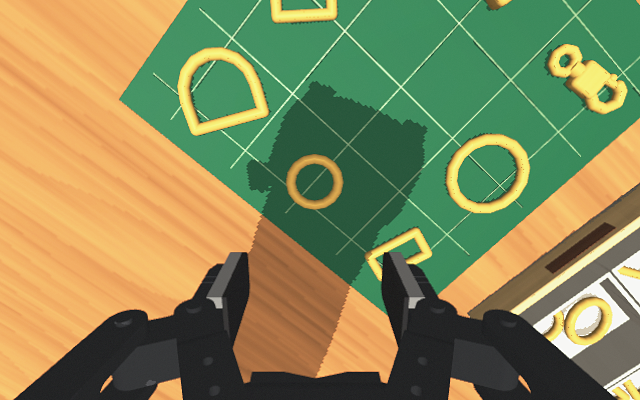

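The small O lies at (315,182), centred between the finger tips (about (245,253) and (385,253)). The wrist and top measurements agree within 1 mm. I'll estimate how far the tips stand back at this opening.

```bash
python3 - <<'E'
from h import *
s=sensors.get_obs();c=get_calibration('wrist');R=Ro.from_euler('xyz',s['tcp_rot'],degrees=True)
for b in (0,4,8,12):
  print(b,[proj(c,s['ee_pos']+R.apply([sx*.029,sy*.011,-b/1000])).round(0).tolist() for sx in(-1,1) for sy in (-1,1)])
E
python3 -c "
import cv2;i=cv2.imread('pics/wr1.png')[235:325,180:460];cv2.imwrite('pics/tips.png',cv2.resize(i,None,fx=2.8,fy=2.8,interpolation=0))"
```

```text
0 [[248.0, 242.0], [251.0, 287.0], [380.0, 242.0], [378.0, 287.0]]
4 [[246.0, 246.0], [249.0, 291.0], [382.0, 246.0], [379.0, 291.0]]
8 [[245.0, 250.0], [247.0, 296.0], [384.0, 250.0], [381.0, 296.0]]
12 [[243.0, 255.0], [246.0, 302.0], [385.0, 255.0], [382.0, 302.0]]
```

View pics/tips.png

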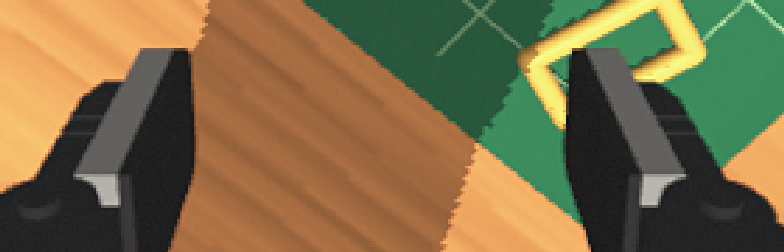

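Row 253 puts the tips about 9 mm back at 58 mm opening. I'll go down and watch the force.

Call:
{"name": "send_rows", "arguments": {"plan": [[[0,0,0.15],[0,0,0],-0.36],[[0,0,0.3],[0,0,0],-0.36],[[0,0,0.42],[0,0,0],-0.36],[[0,0,0.47],[0,0,0],-0.36],[[0,0,0.485],[0,0,0],-0.36],[[0,0,0.492],[0,0,0],-0.36],[[0,0,0.497],[0,0,0],-0.36],[[0,0,0.502],[0,0,0],-0.36],[[0,0,0.505],[0,0,0],-0.36],[[0,0,0.505],[0,0,0],-0.36]]}}

```text
time: 4.0
ee_pos: [0.4528, 0.1625, -0.0009]
tcp_rot: [-180.0, -0.0, -48.9]
wrist_force: [-0.1, -0.1, -0.2]
opening: 0.0582
```

Call:
{"name": "send_rows", "arguments": {"plan": [[[0,0,0.003],[0,0,0],-0.36],[[0,0,0.006],[0,0,0],-0.36],[[0,0,0.006],[0,0,0],-0.36]]}}

```text
time: 4.3
ee_pos: [0.4528, 0.1625, -0.0017]
tcp_rot: [-180.0, -0.0, -48.9]
wrist_force: [-3.8, -2.1, 12.2]
opening: 0.0581
```

The tips touched the mat at TCP z ≈ −1.5 mm, so they stand back about 4.5 mm at 58 mm opening. I'll back off about 3 mm and close.

Call:
{"name": "send_rows", "arguments": {"plan": [[[0,0,-0.012],[0,0,0],-0.36],[[0,0,-0.012],[0,0,0],-0.1],[[0,0,-0.012],[0,0,0],0.2],[[0,0,-0.012],[0,0,0],0.2],[[0,0,-0.012],[0,0,0],0.2],[[0,0,-0.012],[0,0,0],0.2]]}}

```text
time: 4.9
ee_pos: [0.4529, 0.1626, 0.0015]
tcp_rot: [-179.9, -0.0, -48.9]
wrist_force: [-2.8, -1.0, 9.6]
opening: 0.0449
```

Call:
{"name": "send_rows", "arguments": {"plan": [[[0,0,-0.05],[0,0,0],0.2],[[0,0,-0.15],[0,0,0],0.2],[[0,0,-0.3],[0,0,0],0.2],[[0,0,-0.4],[0,0,0],0.2],[[0,0,-0.4],[0,0,0],0.2]]}}

```text
time: 5.4
ee_pos: [0.4545, 0.1631, 0.1248]
tcp_rot: [-179.7, -0.1, -48.9]
wrist_force: [0.7, -0.1, -1.2]
opening: 0.0448
```

```bash
python3 wl.py 2; python3 go.py .503 -.098 .12 -48.7
```

```text
5.4 [0.45446062 0.1631204  0.12479752] [-1.79656363e+02 -1.34085533e-01 -4.89188741e+01] 0.04477032724386199 [ 0.67029611 -0.07658311 -1.23032438] ortho x1,y1 0.604460619032168 0.3131203995096179
rect [402.2 163.6] [ 94.5 299. ] -0.0 circ [379.2 164.1] 150.9
rect [461.2  60.3] [33.3 32.6] 72.6 circ [460.5  60.9] 22.1
rect [460.1 266.1] [59. 65.] 55.9 circ [456.  259.6] 37.1
rect [542.9 251.1] [13.1 47.5] 43.2 circ [543.7 252. ] 24.0
rect [550.1  59.8] [66.2 67.7] 18.4 circ [550.3  59.8] 34.3
t 5.45 sh [0.763 0.447 0.007] tu [-0.001 -0.    -0.001]
```

View pics/wr2.png

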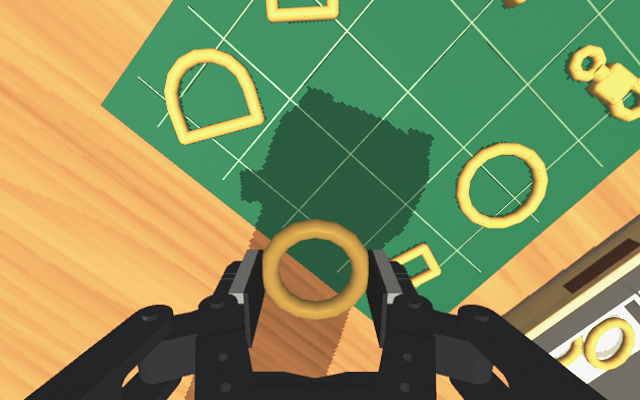

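The ring is held level between the pads at (315,270). I'll carry it to the O bin.

Call:
{"name": "send_rows", "arguments": {"plan": [[[0.763,0.447,0.007],[0,0,0],0.2],[[0.763,0.447,0.007],[0,0,0],0.2],[[0.763,0.447,0.007],[0,0,0],0.2],[[0.763,0.447,0.007],[0,0,0],0.2],[[0.763,0.447,0.007],[0,0,0],0.2],[[0.763,0.447,0.007],[0,0,0],0.2],[[0.763,0.447,0.1],[0,0,0],0.2],[[0.763,0.447,0.2],[0,0,0],0.2],[[0.763,0.447,0.2],[0,0,0],0.2]]}}

```text
time: 6.35
ee_pos: [0.4988, -0.0975, 0.0554]
tcp_rot: [179.7, 0.4, -48.9]
wrist_force: [-0.3, 0.7, -1.6]
opening: 0.0449
```

```bash
python3 wl.py 3; python3 go.py .503 -.098 .033 -48.7
```

```text
6.35 [ 0.49877815 -0.09753821  0.05541294] [179.71179024   0.38645605 -48.93456084] 0.04490791906674663 [-0.32755016  0.67802272 -1.59942597] ortho x1,y1 0.6487781503399264 0.05246179287588834
rect [ 413.7 -144.8] [66.6 30. ] 87.9 circ [ 427.3 -145.3] 33.3
rect [455.3  47. ] [11. 42.] 90.0 circ [455.3  52. ] 21.0
rect [ 518.8 -198.3] [33.8 28.2] 79.2 circ [ 518.8 -199. ] 21.3
rect [ 488.6 -114.2] [92.  93.7] 48.6 circ [ 492.  -110.9] 52.2
rect [531.3  38.9] [ 6.3 35. ] 41.3 circ [532.5  40. ] 17.5
rect [508. -14.] [217.5 132. ] 0.0 circ [503.2 -11.8] 121.4
rect [ 599.4 -231.9] [71.5 31.1] 2.7 circ [ 599.3 -228.5] 36.1
rect [ 600.9 -200. ] [25.4 74.5] 85.7 circ [ 601.3 -194. ] 37.6
rect [ 605.1 -105.1] [55.4 99.2] 46.0 circ [ 604. -106.] 50.0
t 6.4 sh [ 0.008 -0.007  0.083] tu [ 0.001  0.001 -0.001]
```

View pics/wr3.png

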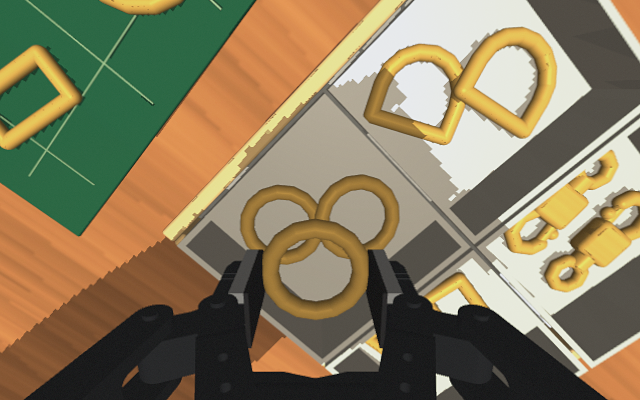

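The ring is over the O bin, whose corners are about (185,245), (328,95) and (470,240), with the two stock rings at (290,220) and (355,215). I'll lower and release it.

Call:
{"name": "send_rows", "arguments": {"plan": [[[0.005,-0.007,0.03],[0,0,0],0.2],[[0.005,-0.007,0.06],[0,0,0],0.2],[[0.005,-0.007,0.08],[0,0,0],0.2],[[0.005,-0.007,0.08],[0,0,0],0.0],[[0.005,-0.007,0.08],[0,0,0],-0.33],[[0.005,-0.007,0.08],[0,0,0],-0.33],[[0.005,-0.007,0.08],[0,0,0],-0.33],[[0.005,-0.007,-0.1],[0,0,0],-0.33],[[0.005,-0.007,-0.25],[0,0,0],-0.33],[[0.005,-0.007,-0.25],[0,0,0],-0.33]]}}

```text
time: 7.4
ee_pos: [0.5072, -0.0986, 0.1428]
tcp_rot: [-179.6, -0.5, -48.9]
wrist_force: [-0.7, 0.3, 0.2]
opening: 0.0565
```

```bash
python3 wl.py 4; python3 go.py .551 .258 .13 -45;python3 - <<'E'
from h import *
cv2.imwrite('pics/scene4.png',camera('scene')[:, :])
E
```

```text
7.4 [ 0.50717828 -0.09857919  0.14279321] [-179.64561183   -0.45739773  -48.92724611] 0.056534517576196014 [-0.65707791  0.33174167  0.16929228] ortho x1,y1 0.657178278366713 0.051420810813290224
rect [454.2  45.4] [45. 12.] -0.0 circ [454.2  51.4] 22.5
rect [ 476.2 -192.3] [32.5 54.7] 1.6 circ [ 476.4 -192.9] 30.4
rect [ 512.9 -203.1] [55.3 31.8] 79.3 circ [ 513.1 -203. ] 30.3
rect [499.8 -98.2] [54.  89.9] 48.9 circ [502.5 -95.3] 45.0
rect [542.5  35.9] [19.8 56. ] 71.8 circ [544.4  41.7] 28.0
rect [ 596.4 -223. ] [71.6 29.6] 0.7 circ [ 596.4 -224.3] 35.9
rect [ 596.4 -187.4] [71.8 28.9] 3.4 circ [ 596.4 -187.3] 35.9
rect [ 600.  -102.4] [52.7 94.7] 46.5 circ [ 598.9 -103.3] 47.8
rect [ 527.9 -123.3] [240.5 249.5] 0.0 circ [ 505.  -123.3] 158.2
t 7.45 sh [-0.798 -0.893  0.031] tu [-0.001 -0.002 -0.022]
```

View pics/wr4.png

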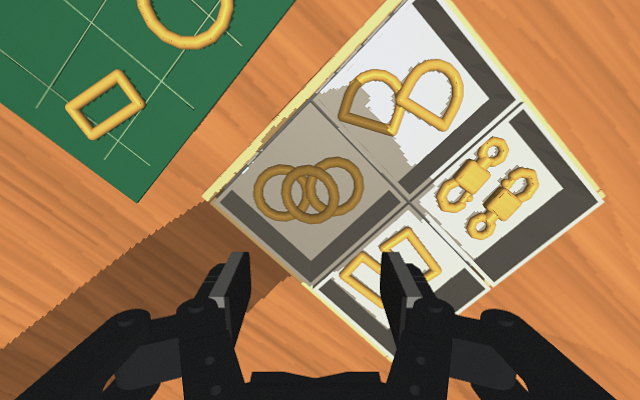

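The small O now lies in its bin on top of the two stock rings at (310,192). Next is the D-ring.

Call:
{"name": "send_rows", "arguments": {"plan": [[[-0.798,-0.893,0.031],[0,0,-0.022],-0.36],[[-0.798,-0.893,0.031],[0,0,-0.022],-0.36],[[-0.798,-0.893,0.031],[0,0,-0.022],-0.36],[[-0.798,-0.893,0.031],[0,0,-0.022],-0.36],[[-0.798,-0.893,0.031],[0,0,-0.022],-0.36],[[-0.798,-0.893,0.031],[0,0,-0.022],-0.36],[[-0.798,-0.893,0.031],[0,0,-0.022],-0.36],[[-0.798,-0.893,0.031],[0,0,-0.022],-0.36],[[-0.798,-0.893,0.031],[0,0,-0.022],-0.36],[[-0.798,-0.893,0.031],[0,0,-0.022],-0.36]]}}

```text
time: 8.5
ee_pos: [0.5486, 0.2575, 0.1253]
tcp_rot: [179.9, 0.0, -45.0]
wrist_force: [-0.1, -0.5, -0.5]
opening: 0.058
```

```bash
python3 wl.py 5; python3 go.py .551 .258 .002 -45
```

```text
8.5 [0.54860604 0.25753875 0.12525536] [ 1.79886180e+02  1.93766134e-02 -4.49692125e+01] 0.05795644416256244 [-0.05430875 -0.50756796 -0.50211774] ortho x1,y1 0.6986060391252646 0.40753874844182236
rect [471.  261.2] [41.9 71.3] 2.4 circ [461.4 260.8] 36.6
rect [555.9 262.2] [44.  48.4] 44.2 circ [551.9 258.4] 27.6
rect [560.4 364.1] [ 87.4 223.4] 89.4 circ [560.4 363.5] 119.6
rect [660.8 154.3] [37.1 49.6] 79.1 circ [660.9 154.3] 29.4
t 8.55 sh [ 0.003 -0.008  0.412] tu [ 0.  0. -0.]
```

View pics/w5.png

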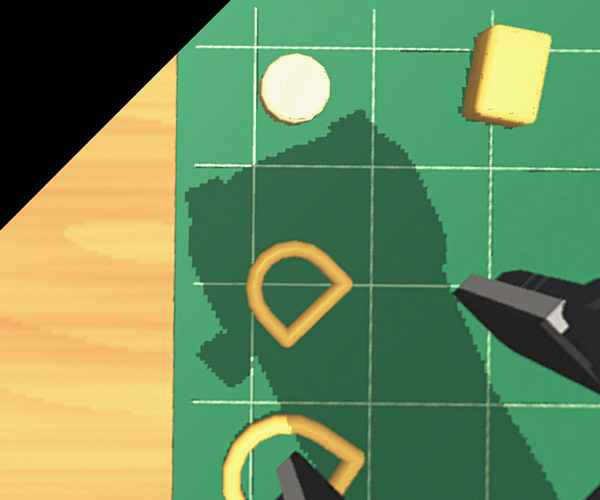

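The D-ring is at (298,293) in this orthophoto. It measures (0.5545, 0.2608) at 44°, with room for the fingers. I'll go down part of the way and then re-measure the settled pose.

Call:
{"name": "send_rows", "arguments": {"plan": [[[0,0,0.15],[0,0,0.004],-0.36],[[0,0,0.3],[0,0,0.004],-0.36],[[0,0,0.33],[0,0,0.004],-0.36],[[0,0,0.33],[0,0,0.004],-0.36],[[0,0,0.33],[0,0,0.004],-0.36],[[0,0,0.33],[0,0,0.004],-0.36]]}}

```text
time: 9.15
ee_pos: [0.5505, 0.2588, 0.0301]
tcp_rot: [-179.8, -0.1, -45.7]
wrist_force: [-0.2, -0.0, 0.1]
opening: 0.0582
```

```bash
python3 go.py .5515 .258 .0015 -45.8
```

```text
t 9.15 sh [ 0.004 -0.     0.095] tu [-0.001 -0.     0.001]
```

Call:
{"name": "send_rows", "arguments": {"plan": [[[0.004,0,0.06],[0,0,0],-0.36],[[0.004,0,0.085],[0,0,0],-0.36],[[0.004,0,0.092],[0,0,0],-0.36],[[0.004,0,0.092],[0,0,0],-0.36],[[0.004,0,0.092],[0,0,0],-0.1],[[0.004,0,0.092],[0,0,0],0.2],[[0.004,0,0.092],[0,0,0],0.2],[[0.004,0,0.092],[0,0,0],0.2],[[0.004,0,0.092],[0,0,0],0.2]]}}

```text
time: 10.05
ee_pos: [0.5504, 0.2579, 0.0009]
tcp_rot: [-179.9, -0.0, -45.7]
wrist_force: [-1.1, -0.1, 6.7]
opening: 0.0461
```

Call:
{"name": "send_rows", "arguments": {"plan": [[[0,0,-0.05],[0,0,0],0.2],[[0,0,-0.15],[0,0,0],0.2],[[0,0,-0.3],[0,0,0],0.2],[[0,0,-0.4],[0,0,0],0.2],[[0,0,-0.4],[0,0,0],0.2],[[0,0,-0.4],[0,0,0],0.2],[[0,0,-0.4],[0,0,0],0.2]]}}

```text
time: 10.75
ee_pos: [0.5495, 0.2574, 0.1188]
tcp_rot: [179.9, 0.0, -45.7]
wrist_force: [0.4, 0.7, -0.6]
opening: 0.0463
```

```bash
python3 wl.py 6; python3 go.py .603 -.104 .12 -48.7
```

```text
10.75 [0.5494527  0.25741726 0.11877851] [ 1.79917905e+02  2.97749291e-02 -4.56808125e+01] 0.04625860487922457 [ 0.4343114   0.70659783 -0.6206135 ] ortho x1,y1 0.6994526987706561 0.40741725817129937
rect [494.2 239.9] [ 83.7 141.3] 43.8 circ [483.2 229.4] 73.9
rect [559.5 364.1] [ 87.  219.8] 89.5 circ [559.5 363.7] 117.9
rect [660.1 155.1] [37.2 49.4] 78.7 circ [660.7 155.4] 29.2
t 10.8 sh [ 0.987  0.714 -0.004] tu [0.001 0.    0.017]
```

View pics/wr6.png

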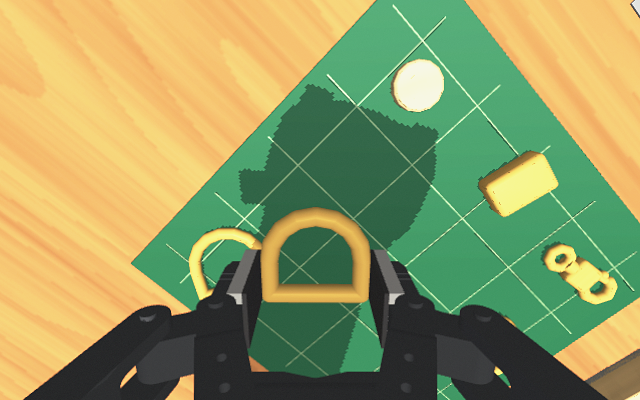

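The D-ring is held squarely at (315,255). I'll carry it to the D bin.

Call:
{"name": "send_rows", "arguments": {"plan": [[[0.987,0.714,0],[0,0,0.017],0.2],[[0.987,0.714,0],[0,0,0.017],0.2],[[0.987,0.714,0],[0,0,0.017],0.2],[[0.987,0.714,0],[0,0,0.017],0.2],[[0.987,0.714,0],[0,0,0.017],0.2],[[0.987,0.714,0],[0,0,0.017],0.2],[[0.987,0.714,0],[0,0,0.017],0.2],[[0.987,0.714,0.0],[0,0,0.017],0.2],[[0.987,0.714,0.1],[0,0,0.017],0.2],[[0.987,0.714,0.15],[0,0,0.017],0.2]]}}

```text
time: 11.8
ee_pos: [0.6023, -0.1041, 0.0716]
tcp_rot: [179.9, 0.2, -48.8]
wrist_force: [-0.1, 0.4, -1.3]
opening: 0.0461
```

Call:
{"name": "send_rows", "arguments": {"plan": [[[0,0,0],[0,0,0],0.2],[[0,0,0],[0,0,0],0.2]]}}

```text
time: 12.0
ee_pos: [0.6032, -0.103, 0.0746]
tcp_rot: [180.0, 0.1, -48.7]
wrist_force: [-0.1, -0.1, -1.0]
opening: 0.0457
```

```bash
python3 wl.py 7 | head -1; python3 go.py .603 -.104 .035 -48.7
```

```text
12.0 [ 0.60324251 -0.10297676  0.07456897] [ 1.79964493e+02  5.53905553e-02 -4.86783986e+01] 0.045703656054340305 [-0.06266757 -0.07521144 -0.96024168] ortho x1,y1 0.7532425143504328 0.047023240877527114
t 12.05 sh [0.001 0.004 0.135] tu [-0. -0.  0.]
```

Call:
{"name": "send_rows", "arguments": {"plan": [[[0,0.003,0.06],[0,0,0],0.2],[[0,0.003,0.12],[0,0,0],0.2],[[0,0.003,0.133],[0,0,0],0.2],[[0,0.003,0.133],[0,0,0],0.0],[[0,0.003,0.133],[0,0,0],-0.33],[[0,0.003,0.133],[0,0,0],-0.33],[[0,0.003,0.133],[0,0,0],-0.33],[[0,0.003,0],[0,0,0],-0.33],[[0,0.003,-0.15],[0,0,0],-0.33],[[0,0.003,-0.2],[0,0,0],-0.33]]}}

```text
time: 13.05
ee_pos: [0.6044, -0.1048, 0.1402]
tcp_rot: [-179.8, -0.3, -48.7]
wrist_force: [0.9, -0.5, -0.3]
opening: 0.0565
```

```bash
python3 wl.py 8;  python3 go.py .4516 .062 .13 72
```

```text
13.05 [ 0.60443837 -0.10478441  0.14022274] [-179.76113004   -0.2946368   -48.74894903] 0.05649602219276926 [ 0.88230444 -0.49861219 -0.27554985] ortho x1,y1 0.7544383741776269 0.045215593937795256
rect [ 516.2 -206.3] [59.  22.5] 90.0 circ [ 512.2 -206.3] 30.4
rect [ 519.4 -103. ] [66.5 29. ] 90.0 circ [ 513.2 -102.6] 33.8
rect [551.4  35.5] [61.  19.5] -0.0 circ [551.4  45. ] 30.5
rect [ 619.5 -226.9] [30.2 25.3] 81.4 circ [ 615.9 -226.9] 16.9
rect [ 596.  -188.9] [73.1 29. ] 7.1 circ [ 596.2 -190.5] 36.6
rect [ 600.  -103.5] [54.4 96.4] 44.5 circ [ 599.4 -103.5] 48.8
rect [649.8  34.7] [15.5 28.6] 58.7 circ [651.9  38.2] 14.3
rect [ 629.7 -126.8] [249.5 255. ] 0.0 circ [ 629.7 -127. ] 178.2
t 13.1 sh [-0.755  0.017  0.032] tu [ 0.001 -0.003 -0.671]
```

View pics/wr8.png

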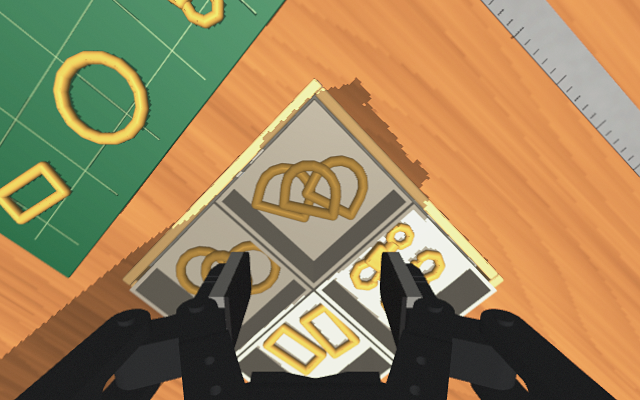

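The small D is in its bin at (310,190), lying on the stock. Next is the rectangular ring.

Call:
{"name": "send_rows", "arguments": {"plan": [[[-0.755,0.017,0.03],[0,0,-0.671],-0.1],[[-0.755,0.017,0.03],[0,0,-0.671],-0.1],[[-0.755,0.017,0.03],[0,0,-0.671],-0.1],[[-0.755,0.017,0.03],[0,0,-0.671],-0.1],[[-0.755,0.017,0.03],[0,0,-0.671],-0.1],[[-0.755,0.017,0.03],[0,0,-0.671],-0.1],[[-0.755,0.017,0.03],[0,0,-0.671],-0.1],[[-0.755,0.017,0.03],[0,0,-0.671],-0.1],[[-0.755,0.017,0.03],[0,0,-0.671],-0.1],[[-0.755,0.017,0.03],[0,0,-0.671],-0.1]]}}

```text
time: 14.1
ee_pos: [0.4495, 0.0625, 0.1253]
tcp_rot: [-180.0, 0.0, 37.6]
wrist_force: [0.2, -0.1, 0.7]
opening: 0.0468
```

```bash
python3 go.py .4516 .062 .13 72
```

```text
t 14.1 sh [ 0.005  0.005 -0.016] tu [-0.     0.    -0.191]
```

Call:
{"name": "send_rows", "arguments": {"plan": [[[0,0,0],[0,0,-0.191],-0.1],[[0,0,0],[0,0,-0.191],-0.1],[[0,0,0],[0,0,-0.191],-0.1],[[0,0,0],[0,0,-0.191],-0.1],[[0,0,0.1],[0,0,-0.191],-0.1],[[0,0,0.2],[0,0,-0.191],-0.1],[[0,0,0.2],[0,0,-0.191],-0.1],[[0,0,0.2],[0,0,-0.191],-0.1]]}}

```text
time: 14.9
ee_pos: [0.4494, 0.0624, 0.0659]
tcp_rot: [-180.0, 0.0, 71.6]
wrist_force: [0.7, -1.6, 1.3]
opening: 0.0471
```

```bash
python3 wl.py 9; python3 go.py .4516 .062 .0025 72
```

```text
14.9 [0.44936554 0.06236632 0.06591819] [-1.79955302e+02  2.21729350e-02  7.15771748e+01] 0.04705128327619869 [ 0.72445634 -1.56860737  1.34984106] ortho x1,y1 0.5993655445237281 0.21236632432192898
rect [453.3  62.4] [32.4 55. ] 71.9 circ [453.4  62.1] 30.4
rect [417.6  62.6] [135.5 299.5] -0.0 circ [408.4  58.7] 157.1
rect [527.   -7.1] [21.6 48.5] 89.2 circ [527.1  -1.6] 24.7
rect [539.   47.4] [30.8 64.8] 34.5 circ [545.1  51.6] 32.5
t 14.95 sh [0.    0.005 0.214] tu [ 0.    -0.    -0.002]
```

View pics/wr9.png

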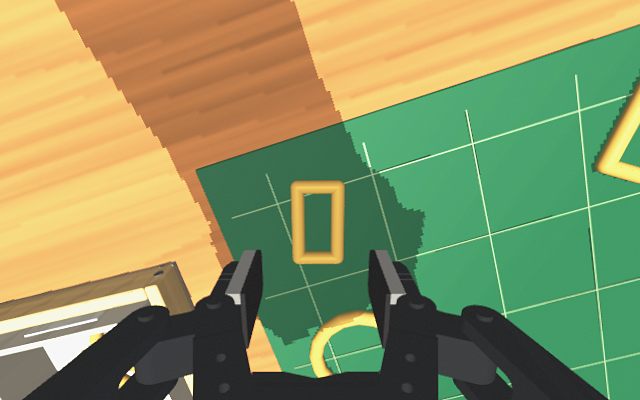

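The rectangular ring is at (318,222), aligned with the jaws and about 3.5 mm ahead along tool y. I'll grasp it.

Call:
{"name": "send_rows", "arguments": {"plan": [[[0,0.01,0.1],[0,0,0],-0.1],[[0,0.01,0.17],[0,0,0],-0.1],[[0,0.01,0.195],[0,0,0],-0.1],[[0,0.01,0.203],[0,0,0],-0.1],[[0,0.01,0.203],[0,0,0],-0.1],[[0,0.01,0.203],[0,0,0],0.2],[[0,0.01,0.203],[0,0,0],0.5],[[0,0.01,0.203],[0,0,0],0.5],[[0,0.01,0.203],[0,0,0],0.5],[[0,0.01,0.203],[0,0,0],0.5]]}}

```text
time: 15.95
ee_pos: [0.4534, 0.0616, 0.0065]
tcp_rot: [179.9, -0.1, 71.6]
wrist_force: [-2.8, -0.4, 7.9]
opening: 0.0294
```

Call:
{"name": "send_rows", "arguments": {"plan": [[[0,0,-0.05],[0,0,0],0.5],[[0,0,-0.15],[0,0,0],0.5],[[0,0,-0.3],[0,0,0],0.5],[[0,0,-0.4],[0,0,0],0.5],[[0,0,-0.4],[0,0,0],0.5],[[0,0,-0.4],[0,0,0],0.5],[[0,0,-0.4],[0,0,0],0.5]]}}

```text
time: 16.65
ee_pos: [0.452, 0.0614, 0.1238]
tcp_rot: [-179.9, 0.0, 71.6]
wrist_force: [-0.9, -0.5, -0.3]
opening: 0.0293
```

```bash
python3 wl.py 10; python3 go.py .496 -.198 .125 86.3
```

```text
16.65 [0.4520472  0.06144465 0.12384955] [-1.79933821e+02  3.39089504e-02  7.15853419e+01] 0.029345302756354337 [-0.90025489 -0.52114381 -0.30026987] ortho x1,y1 0.602047195429839 0.21144464715095207
rect [437.3  61.7] [299.5 169.5] 90.0 circ [413.9  59.6] 159.9
rect [534.6  28.6] [ 79.3 159. ] 71.3 circ [533.   23.7] 85.9
t 16.7 sh [-0.774  0.413 -0.005] tu [-0.001  0.    -0.082]
```

It's held (opening 29 mm). I'll carry it to the rect bin.

Call:
{"name": "send_rows", "arguments": {"plan": [[[-0.774,0.413,0],[0,0,-0.082],0.5],[[-0.774,0.413,0],[0,0,-0.082],0.5],[[-0.774,0.413,0],[0,0,-0.082],0.5],[[-0.774,0.413,0],[0,0,-0.082],0.5],[[-0.774,0.413,0],[0,0,-0.082],0.5],[[-0.774,0.413,0],[0,0,-0.082],0.5],[[-0.774,0.413,0],[0,0,-0.082],0.5],[[-0.774,0.413,0.1],[0,0,-0.082],0.5],[[-0.774,0.413,0.15],[0,0,-0.082],0.5],[[-0.774,0.413,0.15],[0,0,-0.082],0.5]]}}

```text
time: 17.7
ee_pos: [0.4949, -0.1967, 0.0767]
tcp_rot: [-179.7, -0.1, 86.4]
wrist_force: [-0.3, 0.1, -2.0]
opening: 0.0292
```

```bash
python3 wl.py 11|head -1; python3 go.py .496 -.198 .031 86.3
```

```text
17.7 [ 0.49489649 -0.19669353  0.07671736] [-1.79702836e+02 -1.00683848e-01  8.63790263e+01] 0.029160913299933908 [-0.2640565   0.07395605 -2.03497988] ortho x1,y1 0.6448964909761244 -0.04669353164425874
t 17.75 sh [-0.003  0.002  0.158] tu [-0.001 -0.     0.   ]
```

View pics/wr11.png

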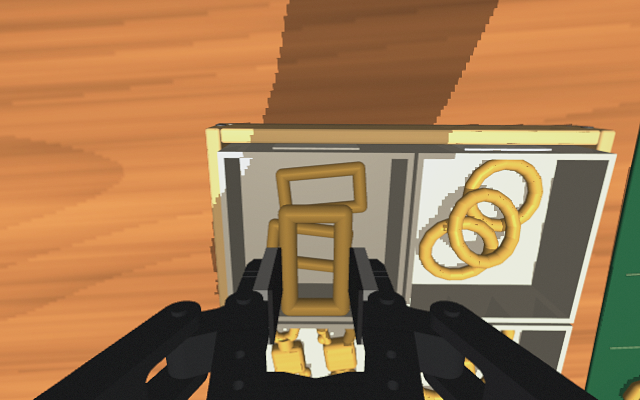

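The rectangular ring is at (316,260), inside the bin's rim (about x 218–415, y 150–320) and above its stock. I'll lower and release it.

Call:
{"name": "send_rows", "arguments": {"plan": [[[-0.003,0.002,0.08],[0,0,0],0.5],[[-0.003,0.002,0.14],[0,0,0],0.5],[[-0.003,0.002,0.158],[0,0,0],0.5],[[-0.003,0.002,0.158],[0,0,0],0.2],[[-0.003,0.002,0.158],[0,0,0],0.0],[[-0.003,0.002,0.158],[0,0,0],0.0],[[-0.003,0.002,0.158],[0,0,0],0.0],[[-0.003,0.002,0],[0,0,0],0.0],[[-0.003,0.002,-0.15],[0,0,0],0.0],[[-0.003,0.002,-0.2],[0,0,0],0.0]]}}

```text
time: 18.75
ee_pos: [0.4988, -0.1995, 0.1452]
tcp_rot: [179.6, 0.1, 86.3]
wrist_force: [0.3, 0.1, 0.4]
opening: 0.0428
```

```bash
python3 wl.py 12|head -1; python3 go.py .651 .0593 .13 5; python3 go.py .58 -.05 .14 45
```

```text
18.75 [ 0.49877533 -0.19954779  0.14516407] [1.79639675e+02 1.17037969e-01 8.63380234e+01] 0.042761636975710025 [0.27170948 0.14845535 0.39952667] ortho x1,y1 0.6487753266904094 -0.04954779118410127
t 18.8 sh [0.894 0.45  0.054] tu [ 0.002 -0.001  0.452]
t 18.8 sh [0.515 0.237 0.02 ] tu [ 0.002 -0.     0.23 ]
```

Call:
{"name": "send_rows", "arguments": {"plan": [[[0.894,0.45,0.05],[0,0,0.452],-0.15],[[0.894,0.45,0.05],[0,0,0.452],-0.15],[[0.894,0.45,0.05],[0,0,0.452],-0.15],[[0.894,0.45,0.05],[0,0,0.452],-0.15],[[0.894,0.45,0.05],[0,0,0.452],-0.15],[[0.894,0.45,0.05],[0,0,0.452],-0.15],[[0.894,0.45,0.05],[0,0,0.452],-0.15],[[0.894,0.45,0.05],[0,0,0.452],-0.15],[[0.894,0.45,0.05],[0,0,0.452],-0.15],[[0.894,0.45,0.05],[0,0,0.452],-0.15]]}}

```text
time: 19.8
ee_pos: [0.649, 0.0605, 0.1239]
tcp_rot: [-180.0, 0.1, 4.7]
wrist_force: [0.2, -0.1, -0.1]
opening: 0.0494
```

Call:
{"name": "send_rows", "arguments": {"plan": [[[0,0,0],[0,0,0],-0.15],[[0,0,0],[0,0,0],-0.15],[[0,0,0],[0,0,0],-0.15]]}}

```text
time: 20.1
ee_pos: [0.649, 0.0601, 0.1245]
tcp_rot: [-180.0, 0.0, 5.1]
wrist_force: [-0.1, 0.0, 1.0]
opening: 0.0491
```

```bash
python3 wl.py 13; python3 go.py .651 .0593 .005 5
```

```text
20.1 [0.64900427 0.06007315 0.12454272] [-1.79997736e+02  1.68190766e-02  5.12077804e+00] 0.04912844730784565 [-7.25708397e-02  8.33258600e-05  1.04060349e+00] ortho x1,y1 0.7990042741107046 0.21007314888430223
rect [567.5  58.8] [67.5 36. ] 90.0 circ [552.8  58.8] 33.9
rect [571.3 -16.9] [43.5 42. ] 0.0 circ [571.  -16.4] 29.7
rect [650.9  59.1] [28.5 71.6] 4.1 circ [650.3  59.1] 35.9
rect [659.6 159.4] [31.6 46.9] 79.0 circ [659.6 159.8] 26.3
rect [664.7 -43.2] [ 92.5 122.7] 89.2 circ [666.8 -43.2] 74.4
rect [745.7  85.8] [243.8  89.7] 85.8 circ [763.7  84.5] 124.7
t 20.15 sh [0.006 0.003 0.399] tu [-0.     0.     0.001]
```

View pics/w13.png

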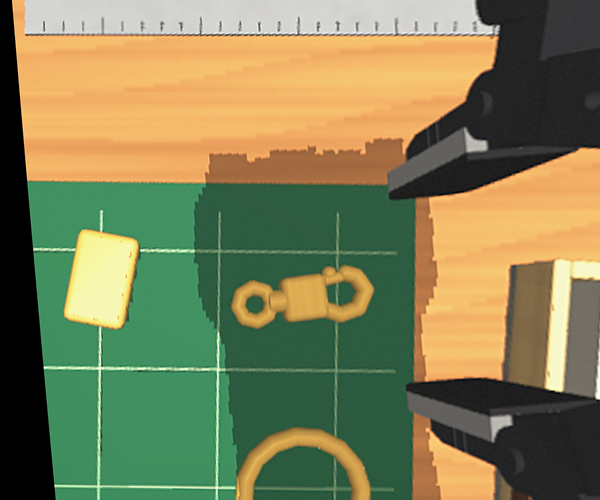

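The hook's block is at (305,298), which is world (0.650, 0.058), tilted about 7° from the mat grid. It is clear of the fingers. I'll grasp it.

Call:
{"name": "send_rows", "arguments": {"plan": [[[0.005,0.005,0.15],[0,0,-0.008],-0.15],[[0.005,0.005,0.28],[0,0,-0.008],-0.15],[[0.005,0.005,0.36],[0,0,-0.008],-0.15],[[0.005,0.005,0.39],[0,0,-0.008],-0.15],[[0.005,0.005,0.397],[0,0,-0.008],-0.15],[[0.005,0.005,0.397],[0,0,-0.008],0.2],[[0.005,0.005,0.397],[0,0,-0.008],0.5],[[0.005,0.005,0.397],[0,0,-0.008],0.7],[[0.005,0.005,0.397],[0,0,-0.008],0.7],[[0.005,0.005,0.397],[0,0,-0.008],0.7]]}}

```text
time: 21.15
ee_pos: [0.6519, 0.0589, 0.0078]
tcp_rot: [180.0, -0.2, 6.4]
wrist_force: [-0.5, -0.3, 6.2]
opening: 0.0204
```

Call:
{"name": "send_rows", "arguments": {"plan": [[[0,0,0],[0,0,0],0.7],[[0,0,0],[0,0,0],0.7],[[0,0,-0.05],[0,0,0],0.7],[[0,0,-0.15],[0,0,0],0.7],[[0,0,-0.3],[0,0,0],0.7],[[0,0,-0.4],[0,0,0],0.7],[[0,0,-0.4],[0,0,0],0.7],[[0,0,-0.4],[0,0,0],0.7],[[0,0,-0.4],[0,0,0],0.7]]}}

```text
time: 22.05
ee_pos: [0.6502, 0.0587, 0.1248]
tcp_rot: [-180.0, 0.1, 6.4]
wrist_force: [-0.2, -0.2, -1.1]
opening: 0.0203
```

```bash
python3 wl.py 14|head -1; python3 go.py .596 -.204 .125 -3.7
```

```text
22.05 [0.6501954  0.0587288  0.12483703] [-1.79996727e+02  8.69390279e-02  6.42338624e+00] 0.020327608200847024 [-0.24847633 -0.17304525 -1.14614081] ortho x1,y1 0.8001954008352149 0.20872880113694353
t 22.1 sh [-0.277  0.85  -0.001] tu [0.    0.001 0.056]
```

It's held (20 mm). I'll carry it to the hook bin.

Call:
{"name": "send_rows", "arguments": {"plan": [[[-0.277,0.85,0],[0,0,0.056],0.7],[[-0.277,0.85,0],[0,0,0.056],0.7],[[-0.277,0.85,0],[0,0,0.056],0.7],[[-0.277,0.85,0],[0,0,0.056],0.7],[[-0.277,0.85,0],[0,0,0.056],0.7],[[-0.277,0.85,0],[0,0,0.056],0.7],[[-0.277,0.85,0],[0,0,0.056],0.7],[[-0.277,0.85,0.1],[0,0,0.056],0.7],[[-0.277,0.85,0.15],[0,0,0.056],0.7],[[-0.277,0.85,0.15],[0,0,0.056],0.7]]}}

```text
time: 23.1
ee_pos: [0.5952, -0.2021, 0.0773]
tcp_rot: [-179.9, 0.3, -3.6]
wrist_force: [-0.7, 0.7, -1.5]
opening: 0.0208
```

```bash
python3 wl.py 15|head -1; python3 go.py .596 -.204 .033 -3.7
```

```text
23.1 [ 0.59522167 -0.2021289   0.0773071 ] [-179.90277671    0.31263489   -3.58305023] 0.020806436281673796 [-0.65237773  0.65513101 -1.46228235] ortho x1,y1 0.7452216707784131 -0.05212890241229576
t 23.15 sh [0.001 0.005 0.154] tu [-0.     0.001  0.001]
```

View pics/wr15.png

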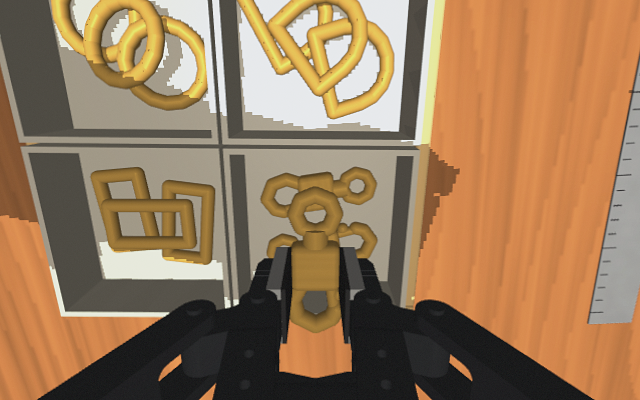

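The hook hangs at (316,260), over bin rim x about 230–415. The rectangular ring is visible in its bin at (148,225), resting on the stock. I'll lower and release the hook.

Call:
{"name": "send_rows", "arguments": {"plan": [[[0.002,0.004,0.08],[0,0,0],0.7],[[0.002,0.004,0.135],[0,0,0],0.7],[[0.002,0.004,0.152],[0,0,0],0.7],[[0.002,0.004,0.152],[0,0,0],0.5],[[0.002,0.004,0.152],[0,0,0],0.1],[[0.002,0.004,0.152],[0,0,0],0.1],[[0.002,0.004,0.152],[0,0,0],0.1],[[0.002,0.004,0],[0,0,0],0.1],[[0.002,0.004,-0.15],[0,0,0],0.1],[[0.002,0.004,-0.3],[0,0,0],0.1]]}}

```text
time: 24.15
ee_pos: [0.5969, -0.2051, 0.1728]
tcp_rot: [180.0, -0.0, -3.7]
wrist_force: [0.3, -0.3, -0.0]
opening: 0.0384
```

Call:
{"name": "send_rows", "arguments": {"plan": [[[-0.7,0.3,-0.2],[0,0,0],0.1],[[-0.7,0.3,-0.2],[0,0,0],0.1],[[-0.7,0.3,-0.2],[0,0,0],0.1],[[-0.7,0.3,-0.2],[0,0,0],0.1],[[-0.7,0.3,-0.2],[0,0,0],0.1],[[-0.7,0.3,-0.2],[0,0,0],0.1],[[-0.7,0.3,-0.2],[0,0,0],0.1],[[-0.7,0.3,-0.2],[0,0,0],0.1]]}}

```text
time: 24.95
ee_pos: [0.3824, -0.2814, 0.2305]
tcp_rot: [-180.0, -0.0, -3.6]
wrist_force: [-0.3, -0.3, 0.5]
opening: 0.0386
```

```bash
python3 - <<'E'
from h import *
i=camera('top');c=get_calibration('top')
o=ortho(i,c,.007,.38,.72,0.005,.32,2000.)
for w,r,ci in blobs(o,.72,.32,2000.): print('rect',np.round(r[0],1),np.round(r[1],1),'circ',np.round(ci[0],1),round(ci[1],1))
cv2.imwrite('pics/end.png',cv2.resize(i[120:300,150:480],None,fx=2.4,fy=2.4,interpolation=cv2.INTER_CUBIC))
print(sensors.get_obs()['time'],sensors.get_obs()['opening'])
E
```

```text
rect [460.5 266.6] [61.2 66.6] circ [456.8 260.3] 37.9
rect [551.5  58.5] [68. 68.] circ [551.5  58.9] 34.6
rect [653.6 261.9] [35.4 33.6] circ [653.4 262. ] 17.9
rect [660.6 159.4] [33.4 48.4] circ [660.2 160. ] 26.6
rect [550.5 162.8] [314.5 339. ] circ [550.5 162.8] 231.2
25.0 0.03866447162101337
```

View pics/end.png

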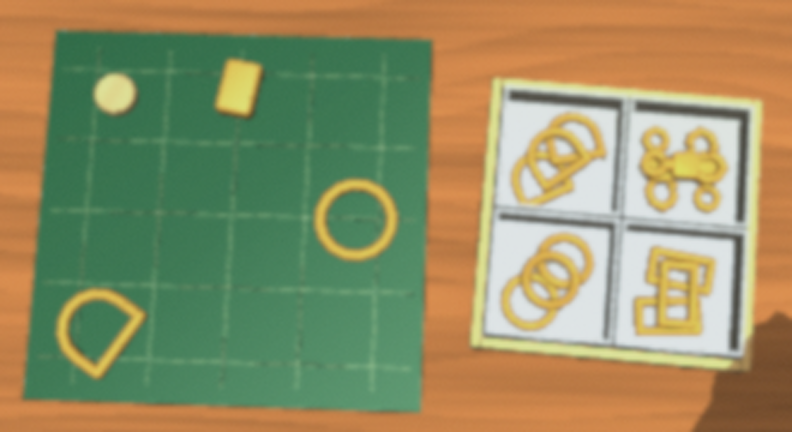

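All four fittings are in their bins: D (560,155), hook (685,165), O (548,280), rect (678,300). The big rings, the disc and the block have not moved. I'm handing the job in.

```bash
python3 -c "
from workcell import bot; print(bot.job_done())"
```

```text
the job is handed in; nothing more can be done
None
```

The job is done and handed in. I put the small O-ring, small D-ring, rectangular ring and snap hook, in that order, each into the bin that already held its kind. It took about 25 s of the 90 s allowed.

**Last checks:** The final top picture shows each of the four lying inside its bin on top of the stock. The big O-ring, big D-ring, disc and block are within about 0.5 mm of where they started, and the gripper is clear of everything.

**Checks that disagreed:**
- **Wrong detection:** the network's only report for the snap-hook bin was on the mat, at low confidence (p = 0.39). I placed the bins from the picture and the rim geometry instead.
- **Finger tip height:** the camera put the tips about 9 mm back, but touching the mat gave about 4.5 mm. I used the touch value, which cost one light 12 N contact on the mat.
- **Grip openings:** these read 2–3 mm under the nominal widths of the parts, but all four grips held.

I viewed 16 pictures, two more than the planned 14.

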